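Swing out the stand's arm and load the gear

ROBOT

A 6-joint arm with a two-finger parallel gripper is mounted at the origin on the work surface. World frame = base frame: x ahead of the robot, y to its left, z up, the work surface at z = 0. Lengths are in m, angles in degrees, forces in N, time in s.
With the tool pointing down it reaches from about 0.3 to 0.75 m from the base axis. Payload 8.5 kg.
Tool frame: the origin (TCP) lies between the finger pads; the fingertips stand ahead of it and the grasp point (between the pads) lies 8 mm behind it (env.tcp_to_tips is the z of the fingertips in the tool frame, in m); z points along the fingers, x is the direction in which the jaws open and shut, and the axes are right-handed (so a half turn about z gives the same grasp; the last joint's range is limited). The gripper opens to 85 mm and grips with 20 to 120 N. Pads are 22 mm wide; open, the fingers measure 114 mm over their backs; the gripper's body (76 mm by 85 mm) begins 54 mm behind the grasp point. The pads swing forward as they close: fully open they stand 13 mm farther back than shut.
Start: joints at [-88.826, 21.807, 74.336, -0, 83.858, -12.336], TCP at [0.128, -0.535, 0.242] pointing down, gripper open.
Joint ranges: [-178.18, 178.18], [-50.72, 133.34], [12.68, 142.11], [-81.47, 261.47], [9.98, 163.14], [-165.26, 165.26]. Speed limits (degrees/s): [136.94, 136.94, 180, 180, 180, 180].

INTERFACE

Orientations are given as a 3x3 rotation matrix whose columns are the frame's x, y, z axes.
In Python, from rig import observe, viewer, env gives the robot as it stands.
- The arm moves only by the tool jog_arm, never from a script. Its arguments are lists of equal length, an entry for each row: "dr": the turn, a rotation vector about the tool's x, y, z in rad, a list of three; "slide": the shift along the tool's x, y, z in m, a list of three; "gripper": the opening, from -1 (shut) to 1 (fully open), so that 0 is half open. In form: {"dr": [[rx, ry, rz], ...], "slide": [[dx, dy, dz], ...], "gripper": [gripper, ...]}. A call has exactly 10 rows; each row shifts and turns the commanded pose from where the row before left it, along the tool's axes as they then stand; what a row does not reach is not made up. A row lasts 1/10 s, in which the tool goes at most 50 mm and 8.59 degrees, less where a joint would pass 70% of its speed; a pose out of reach is approached as far as the arm can. A call is refused whole if a number of a shift passes 0.05 or a number of a turn 0.15, either way. A call with a gripper value outside its range is refused whole. The fingers move at their own pace and stop on an object; "force" is the grip in N (left out, the last holds). Time passes only in rows, so rows that do not move let the fingers close, or fill a call up. It gives the time, the measured TCP pose, the force and the opening at its end, in the units of the state.
- observe(): the state, without advancing time (a new reading comes with each control period).
- viewer.get_image(name): name is "scene" or "top" or "wrist"; returns a dict with "pixels" (480x640x3 uint8, blue, green, red), "camera_matrix" (3x3 intrinsics, pixels), "R" (3x3) and "t" (3): a world point X has camera coordinates R X + t. Camera axes: x right, y down, z forward; pixel columns grow to the right and rows downward; lengths in m; the calibration is good to about 2 mm. A picture is of the moment at which its call begins. There is no depth.
- env.close_job(): hands the job in, once; it reports no verdict.
The state is a dict: "time_s": time; "q": joint angles; "qvel": joint speeds; "joint_efforts": joint torques, N m; "position": TCP position; "tool_rot": TCP orientation; "ft_force": force on the tool from outside, world axes, zero at the start; "wrist_torque": the same for the moment, N m; "grip_width": finger opening in m.
Only numpy, scipy, OpenCV 4.12 (cv2) and the standard library are available. Lean on these libraries where they do the work, as an engineer would, in place of code of your own. Each camera call takes 0.05 s, during which the arm holds its last target.

TASK

Swing the yellow arm of the green assembly stand all the way out to its end stop, so that the red-headed catch pin drops behind it and locks it there. Then set the hubbed steel gear, hub up, flat inside the round tray on the arm, setting it down rather than letting it drop, and leave the arm locked. Leave the other loose things on the bench where they are.

Things in the scene. Friction and masses are not known exactly. Their poses are not given: they have to be found in the camera images.
- stand: Green cast stand bolted to the bench: round foot 164 mm across, 124 mm turret disc with its top 50 mm above the bench, and a bracket on its +x side, 36 mm wide, reaching 80 mm from the pivot and 115 mm high, that guides the catch pin. Origin on the bench under the pivot, z up.
- catch_pin: Loose steel catch pin, 14 mm in diameter with a red head 26 mm wide, 80 mm long in all, upright in the bracket 45 mm from the pivot. Origin at the centre of its lower end. It rides on the arm's rear sector plate (origin 70 mm above the bench) and falls 20 mm by itself onto the turret (origin 50 mm) behind the plate once the arm is at its end stop; it then locks the arm. It need not be touched.
- stand_pivot (a point): On the upright pivot axis of the arm, 70 mm above the bench (the height of the arm's top face). Its axes are the stand's; with the joint at 0 the arm points along its +y.
- work_arm (a joint): Angle of the yellow arm about the upright pivot: 0 folded, growing counter-clockwise seen from above, end stop at 1.70. From about 1.64 the catch pin drops and locks it. It turns easily (about 1 to 2 N at the handle) and stays where left. With its rear sector plate it is one piece; the arm is 36 mm wide and 10 mm thick, underside 60 mm above the bench.
- swing_handle (a point): On the black upright handle peg of the arm, 85 mm from the pivot axis: a round peg 18 mm in diameter standing 52 mm above the arm's top face (top 122 mm above the bench). The point is on its axis, 100 mm above the bench, 22 mm below its top.
- tray_floor (a point): Centre of the inner floor of the round yellow tray with a black mat at the arm's end, 175 mm from the pivot axis, floor 70 mm above the bench. Inner diameter 104 mm, rim 8 mm above the floor and 4 mm thick.
- hub_gear: Bright steel gear, 84 mm over its teeth and 18 mm thick, with a round hub 36 mm in diameter standing 34 mm above its top face (52 mm high in all), about 0.5 kg. It lies on the bench hub up. Origin at the centre of its underside, z along the hub.
- dark_gear: Bystander: black gear without hub, 94 mm across, 30 mm high. Origin at the centre of its underside.
- bolt_tub: Bystander: green open plastic tub of bolts, 90 x 75 x 45 mm high. Origin at the centre of its underside.
- wrench: Bystander: steel wrench 170 mm long lying flat on the bench. Origin near its middle on the bench, x along it.
- oil_bottle: Bystander: white bottle with red cap, 52 mm in diameter, 130 mm high. Origin at the centre of its underside.

How it is judged:
By the outcome, as a careful person would: the job done as asked, in the order asked, and still so for the second after the job is handed in, with the robot touching nothing.
It also fails if it takes over 51 s, if anything falls off the work surface, if the arm or the gripper's body presses on something with over 40 N, if the wrist force passes 120 N, or if a joint passes its speed limit or range.

## Working session

There is one attempt and no reset: what is moved stays moved. The work goes in short steps, Python scripts to look and compute and a tool call to move; the robot and the scene stay as the last step left them, time stands still between calls to the robot, and variables do not carry over. Pictures are saved under pics/ and viewed, and the job is handed in when it is done.

Besides the shell and the picture viewer there is one more tool, called after "Call:" by a JSON object that holds its "api" and its "payload", one argument or row to a line. jog_arm: Moves the arm, as the interface text tells. Its arguments: {"type":"object","properties":{"dr":{"type":"array","items":{"type":"array","items":{"type":"number"}}},"slide":{"type":"array","items":{"type":"array","items":{"type":"number"}}},"gripper":{"type":"array","items":{"type":"number"}},"force":{"type":"number"}},"required":["dr","slide","gripper"]}

```bash
mkdir -p pics; ls; python3 - <<'E'
from rig import observe, viewer, env
import cv2,numpy as np
s=observe();print(s['time_s'],s['position'],s['tool_rot'],s['grip_width'],env.tcp_to_tips)
for n in['scene','top','wrist']:
    d=viewer.get_image(n);cv2.imwrite(f'pics/{n}0.png',d['pixels']);np.savez(f'{n}0.npz',**d)
    print(n,d['camera_matrix'].tolist(),d['R'].round(4).tolist(),d['t'])
E
```

```text
pics
0.0 [ 0.12848064 -0.53449337  0.24167438] [[ 2.33602659e-01 -9.72332143e-01 -2.57627359e-05]
 [-9.72330987e-01 -2.33602422e-01  1.53637030e-03]
 [-1.49988047e-03 -3.33850283e-04 -9.99998819e-01]] 0.08521180147576567 0.011
scene [[436.2698131742114, 0.0, 325.6646886998906], [0.0, 436.2698131742114, 238.46348240164713], [0.0, 0.0, 1.0]] [[-0.0789, 0.9968, -0.0159], [0.7825, 0.052, -0.6205], [-0.6177, -0.0614, -0.784]] [-0.00240069 -0.37510204  1.33998677]
top [[487.1758315714451, 0.0, 317.0392891370326], [0.0, 487.1758315714451, 247.978851171114], [0.0, 0.0, 1.0]] [[0.0025, -0.9996, 0.0279], [-0.9948, -0.0054, -0.1018], [0.1019, -0.0275, -0.9944]] [0.04129571 0.53739967 0.98033314]
wrist [[373.91221644000757, 0.0, 319.3743400988208], [0.0, 373.91221644000757, 238.98295518693087], [0.0, 0.0, 1.0]] [[0.2336, -0.9723, -0.0003], [-0.9371, -0.2253, 0.2666], [-0.2593, -0.062, -0.9638]] [-0.55123729 -0.03448246  0.37950046]
```

View pics/scene0.png

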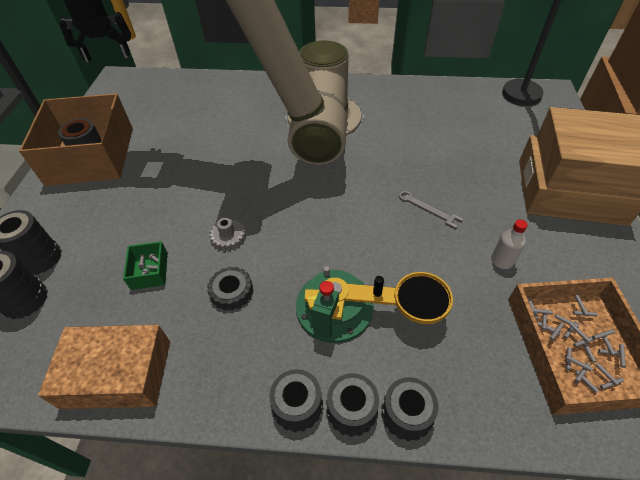

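View pics/top0.png

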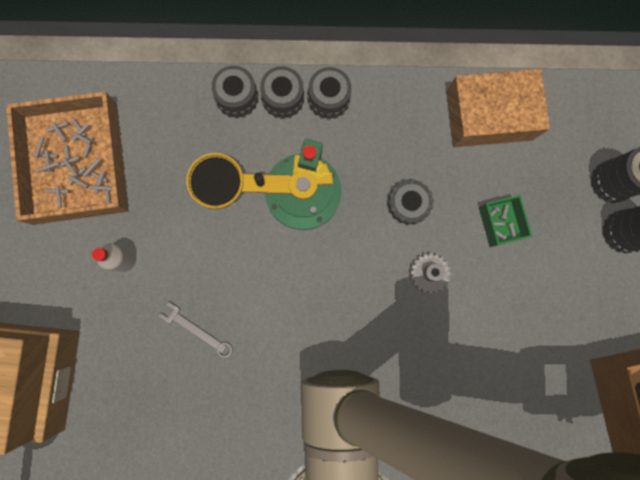

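View pics/wrist0.png

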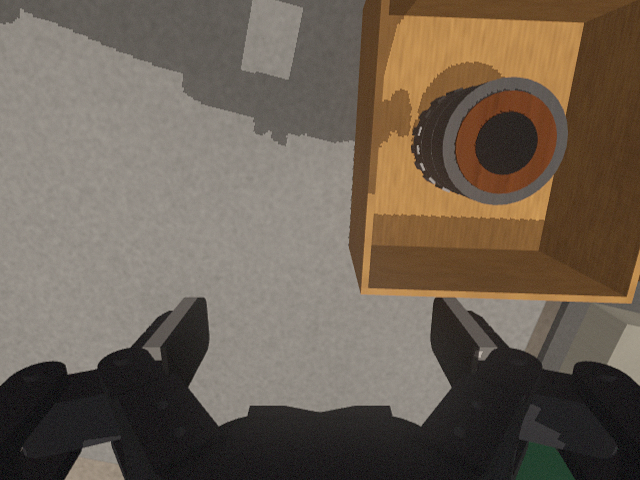

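```bash
cat > h.py <<'E'
import cv2,numpy as np
def ray(d,px,z):
    K,R,t=d['camera_matrix'],d['R'],d['t']
    c=-R.T@t; v=R.T@np.linalg.inv(K)@np.array([px[0],px[1],1.])
    return c+v*(z-c[2])/v[2]
def tri(d1,p1,d2,p2):
    A=[];b=[]
    for d,p in((d1,p1),(d2,p2)):
        K,R,t=d['camera_matrix'],d['R'],d['t'];c=-R.T@t;v=R.T@np.linalg.inv(K)@np.array([p[0],p[1],1.]);v/=np.linalg.norm(v)
        P=np.eye(3)-np.outer(v,v);A.append(P);b.append(P@c)
    return np.linalg.lstsq(np.vstack(A),np.hstack(b),rcond=None)[0]
E
python3 - <<'E'
import numpy as np,cv2
from h import *
for n in['top','scene']:
    d=dict(np.load(n+'0.npz'));im=d['pixels'];hsv=cv2.cvtColor(im,cv2.COLOR_BGR2HSV)
    for col,lo,hi in[('yellow',(18,150,100),(32,255,255)),('red',(0,180,120),(6,255,255)),('green',(60,90,30),(90,255,255))]:
        m=cv2.inRange(hsv,lo,hi)
        cs,_=cv2.findContours(m,cv2.RETR_CCOMP,cv2.CHAIN_APPROX_NONE)
        for c in cs:
            if cv2.contourArea(c)>60:
                print(n,col,cv2.contourArea(c),cv2.boundingRect(c),[np.round(v,1) for v in cv2.fitEllipse(c)])
    reg=(385,150,100,160) if n=='top' else (190,190,110,130)
    x,y,w,h=reg;cv2.imwrite(f'pics/g_{n}.png',cv2.resize(im[y:y+h,x:x+w],None,fx=5 if n=='scene' else 3.7,fy=5 if n=='scene' else 3.7,interpolation=cv2.INTER_CUBIC)[:600])
    reg=(180,130,170,110) if n=='top' else (280,250,190,100)
    x,y,w,h=reg;cv2.imwrite(f'pics/s_{n}.png',cv2.resize(im[y:y+h,x:x+w],None,fx=4,fy=4,interpolation=cv2.INTER_CUBIC))
E
```

```text
top yellow 4044.0 (187, 153, 145, 56) [array([248.9, 178.7]), array([ 51.9, 145.9]), np.float64(87.6)]
top yellow 197.0 (295, 176, 17, 17) [array([302.7, 183.6]), array([15.8, 16.1]), np.float64(69.3)]
top yellow 1920.5 (190, 156, 51, 50) [array([214.8, 180.8]), array([48.7, 50.2]), np.float64(73.3)]
top red 97.0 (93, 249, 12, 11) [array([ 98.7, 254. ]), array([10.7, 11.7]), np.float64(90.0)]
top red 108.0 (303, 146, 13, 13) [array([309., 152.]), array([11.5, 12.2]), np.float64(20.3)]
top green 1488.5 (486, 196, 46, 49) [array([508. , 219.6]), array([41.3, 49.9]), np.float64(159.5)]
top green 81.5 (495, 230, 13, 12) [array([501.2, 235.6]), array([ 8.1, 14.3]), np.float64(126.7)]
top green 109.5 (506, 221, 12, 19) [array([511.9, 229.4]), array([ 8., 20.]), np.float64(162.4)]
top green 68.0 (492, 220, 14, 7) [array([498.3, 223.1]), array([ 6.4, 13.9]), np.float64(92.0)]
top green 68.5 (489, 206, 12, 11) [array([494.7, 210.8]), array([ 7.7, 12.3]), np.float64(49.0)]
top green 107.5 (499, 203, 11, 18) [array([504.3, 212.6]), array([ 7.7, 20.2]), np.float64(15.2)]
top green 283.5 (511, 19
[... 1472 characters left out ...]
scene green 177.5 (0, 63, 16, 25) [array([ 5.1, 79.5]), array([12.2, 27.6]), np.float64(158.0)]
scene green 4435.5 (532, 0, 91, 92) [array([575.2,  39. ]), array([ 58.4, 111.3]), np.float64(31.2)]
scene green 6688.5 (392, 0, 162, 78) [array([469.3,  34.3]), array([ 87.8, 164.7]), np.float64(86.5)]
scene green 1221.0 (275, 0, 40, 50) [array([298.1,  18.1]), array([34.1, 55.3]), np.float64(160.2)]
scene green 3258.0 (161, 0, 103, 70) [array([205.3,  40.3]), array([ 56.4, 107. ]), np.float64(123.6)]
scene green 108.5 (102, 0, 13, 16) [array([108.1,   6.9]), array([ 8.2, 18.4]), np.float64(153.4)]
scene green 7279.5 (0, 0, 135, 105) [array([55.1, 49.9]), array([ 87.7, 136. ]), np.float64(117.6)]
```

View pics/g_top.png

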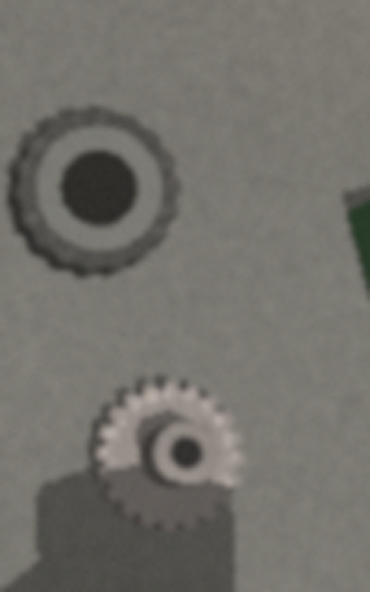

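View pics/s_top.png

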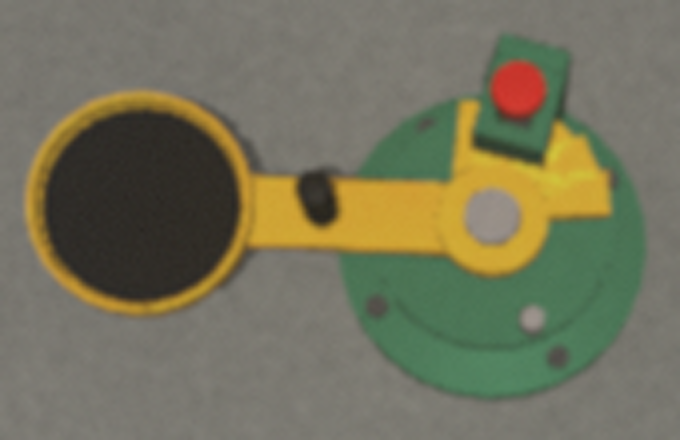

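View pics/s_scene.png

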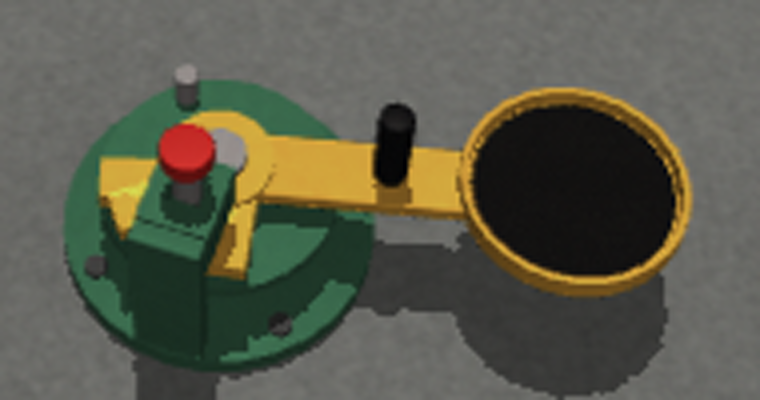

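View pics/g_scene.png

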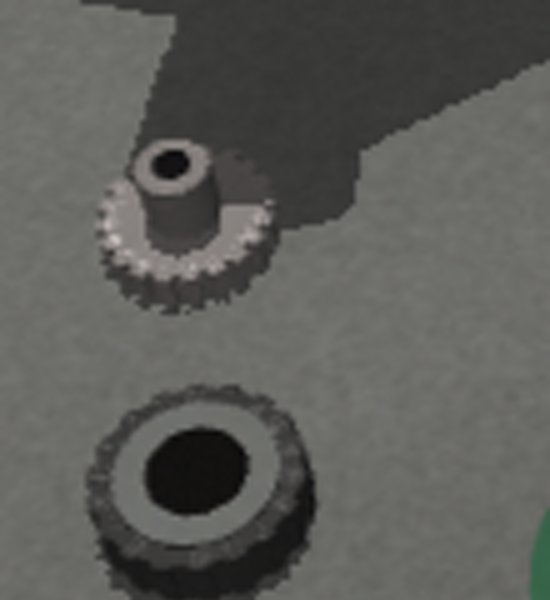

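```bash
python3 - <<'E'
import numpy as np
from h import *
T=dict(np.load('top0.npz'));S=dict(np.load('scene0.npz'))
def sh(n,pt,ps,z):
    print(n,'top',ray(T,pt,z).round(4),'scene',ray(S,ps,z).round(4),'tri',tri(T,pt,S,ps).round(4))
print('cam',(-T['R'].T@T['t']).round(3))
sh('hub',(435.0,272.4),(224.2,222.6),.052)
sh('pin head',(309.3,152),(326.3,287),.148)
sh('peg',(258.7,176.5),(379.5,279),.122)
sh('tray mat',(214.8,180.8),(423.2,297),.070)
sh('tray rim',(214.8,180.8),(423.2,297),.078)
sh('pivot',(303,184),(337.5,288),.075)
E
```

```text
cam [0.435 0.071 1.028]
hub top [ 0.4864 -0.1942  0.052 ] scene [ 0.4866 -0.1941  0.052 ] tri [ 0.4864 -0.1942  0.0518]
pin head top [0.7036 0.0616 0.148 ] scene [0.7043 0.0616 0.148 ] tri [0.7038 0.0616 0.1473]
peg top [0.6629 0.1569 0.122 ] scene [0.6635 0.159  0.122 ] tri [0.6631 0.158  0.1213]
tray mat top [0.6664 0.249  0.07  ] scene [0.6656 0.2488 0.07  ] tri [0.6662 0.2487 0.071 ]
tray rim top [0.6645 0.2475 0.078 ] scene [0.6705 0.2473 0.078 ] tri [0.6662 0.2487 0.071 ]
pivot top [0.6603 0.0731 0.075 ] scene [0.6597 0.0795 0.075 ] tri [0.6601 0.0763 0.0755]
```

```bash
cat >> h.py <<'E'
from scipy.spatial.transform import Rotation as Ro
def sim(p,R,rows):
    p=np.array(p,float);R=np.array(R,float);tr=[p.copy()]
    for dr,sl in rows:
        p=p+R@np.array(sl);R=R@Ro.from_rotvec(dr).as_matrix();tr.append(p.copy())
    return p,R,np.array(tr)
def plan(p,R,pts,yaws):
    """tool-frame rows through world points/yaws(deg), tool z down"""
    out=[]
    for q,y in zip(pts,yaws):
        c,s=np.cos(np.radians(y)),np.sin(np.radians(y))
        G=np.array([[c,s,0],[s,-c,0],[0,0,-1.]])
        sl=np.round(R.T@(np.array(q)-p),4);dr=np.round(Ro.from_matrix(R.T@G).as_rotvec(),3)
        out.append((dr,sl));p=p+R@sl;R=R@Ro.from_rotvec(dr).as_matrix()
    print('dr',[d.tolist() for d,_ in out]);print('slide',[s.tolist() for _,s in out]);print('end',p.round(4),R.round(3).tolist())
    return p,R
E
python3 - <<'E'
from h import *
from rig import observe
s=observe();p,R=np.array(s['position']),np.array(s['tool_rot'])
n=20
for i in range(1): pass
th=np.radians(np.linspace(-76.48,13.4,n+1)[1:]);r=np.linspace(.5497,.6815,n+1)[1:];y=np.linspace(-76.5,-1.8,n+1)[1:]
z=np.linspace(.2417,.21,n+1)[1:]
plan(p,R,np.c_[r*np.cos(th),r*np.sin(th),z],y)
E
```

```text
dr [[-0.0, 0.001, -0.065], [-0.0, -0.0, -0.065], [-0.0, -0.0, -0.065], [-0.0, -0.0, -0.066], [-0.0, -0.0, -0.065], [-0.0, -0.0, -0.065], [-0.0, -0.0, -0.065], [-0.0, -0.0, -0.065], [-0.0, -0.0, -0.066], [-0.0, -0.0, -0.065], [-0.0, -0.0, -0.065], [-0.0, -0.0, -0.065], [-0.0, -0.0, -0.065], [-0.0, -0.0, -0.066], [-0.0, -0.0, -0.065], [-0.0, -0.0, -0.065], [-0.0, -0.0, -0.065], [-0.0, -0.0, -0.065], [-0.0, -0.0, -0.065], [-0.0, -0.0, -0.066]]
slide [[0.0048, -0.0437, 0.0018], [0.0042, -0.0441, 0.0016], [0.0036, -0.0448, 0.0016], [0.003, -0.0453, 0.0016], [0.0024, -0.0458, 0.0016], [0.0017, -0.0464, 0.0015], [0.001, -0.0469, 0.0016], [0.0003, -0.0474, 0.0016], [-0.0004, -0.048, 0.0016], [-0.001, -0.0484, 0.0016], [-0.0018, -0.049, 0.0016], [-0.0026, -0.0494, 0.0016], [-0.0033, -0.0499, 0.0016], [-0.0041, -0.0503, 0.0016], [-0.0049, -0.0508, 0.0016], [-0.0056, -0.0513, 0.0016], [-0.0065, -0.0516, 0.0016], [-0.0073, -0.0521, 0.0016], [-0.0081, -0.0524, 0.0016], [-0.009, -0.0528, 0.0016]]
end [0.663  0.1579 0.21  ] [[1.0, -0.031, 0.0], [-0.031, -1.0, 0.0], [0.0, -0.0, -1.0]]
```

Call:
{"api": "jog_arm", "payload": {
  "dr": [
    [0,0.001,-0.065],
    [0,0,-0.065],
    [0,0,-0.065],
    [0,0,-0.065],
    [0,0,-0.065],
    [0,0,-0.065],
    [0,0,-0.065],
    [0,0,-0.065],
    [0,0,-0.065],
    [0,0,-0.065]
  ],
  "slide": [
    [0.005,-0.044,0.002],
    [0.004,-0.044,0.002],
    [0.004,-0.045,0.002],
    [0.003,-0.045,0.002],
    [0.002,-0.045,0.002],
    [0.002,-0.046,0.001],
    [0.001,-0.046,0.001],
    [0,-0.046,0.001],
    [0,-0.046,0.001],
    [-0.001,-0.046,0.001]
  ],
  "gripper": [1,1,1,1,1,1,1,1,1,1]
}}

```text
time_s: 1.15
position: [0.5205, -0.3266, 0.2267]
tool_rot: [[0.776, -0.631, -0.0], [-0.631, -0.776, -0.001], [0.0, 0.001, -1.0]]
ft_force: [-0.0, -0.8, -0.4]
grip_width: 0.0854
```

Call:
{"api": "jog_arm", "payload": {
  "dr": [
    [0,0,-0.065],
    [0,0,-0.065],
    [0,0,-0.065],
    [0,0,-0.065],
    [0,0,-0.065],
    [0,0,-0.065],
    [0,0,-0.065],
    [0,0,-0.065],
    [0,0,-0.065],
    [0,0,-0.065]
  ],
  "slide": [
    [-0.002,-0.046,0.002],
    [-0.003,-0.046,0.002],
    [-0.003,-0.046,0.002],
    [-0.004,-0.046,0.002],
    [-0.005,-0.046,0.002],
    [-0.005,-0.046,0.001],
    [-0.006,-0.046,0.001],
    [-0.007,-0.046,0.001],
    [-0.008,-0.046,0.001],
    [-0.009,-0.046,0.001]
  ],
  "gripper": [1,1,1,1,1,1,1,1,1,1]
}}

```text
time_s: 2.15
position: [0.6433, 0.1074, 0.2112]
tool_rot: [[0.999, -0.032, -0.0], [-0.032, -0.999, -0.001], [-0.0, 0.001, -1.0]]
ft_force: [-0.1, -0.3, -0.2]
grip_width: 0.0851
```

```bash
python3 - <<'E'
from h import *
from rig import observe
s=observe();p,R=np.array(s['position']),np.array(s['tool_rot']);print(s['time_s'],p,R.round(3).tolist(),s['q'],s['ft_force'])
P=np.array([.663,.158,.092])
a=[p+(np.array([.663,.158,.2])-p)*k for k in(.33,.66,1)]
b=[np.array([.663,.158,z]) for z in(.17,.14,.115,.1,.094)]
plan(p,R,a+b,[-1.8]*8)
E
```

```text
2.15 [0.64329122 0.10743874 0.21124072] [[0.999, -0.032, -0.0], [-0.032, -0.999, -0.001], [-0.0, 0.001, -1.0]] [-8.77144241e-01  3.34956009e+01  5.93456667e+01 -5.26057703e-02
  8.71826706e+01  9.77868991e-01] [-0.10365212 -0.33950372 -0.18499496]
dr [[0.001, 0.0, -0.001], [-0.0, 0.0, 0.0], [-0.0, 0.0, 0.0], [-0.0, 0.0, 0.0], [-0.0, 0.0, 0.0], [-0.0, 0.0, 0.0], [-0.0, 0.0, 0.0], [-0.0, 0.0, 0.0]]
slide [[0.006, -0.0169, 0.0037], [0.0059, -0.0169, 0.0037], [0.0062, -0.0174, 0.0038], [0.0, 0.0, 0.03], [0.0, 0.0, 0.03], [0.0, 0.0, 0.025], [0.0, 0.0, 0.015], [0.0, 0.0, 0.006]]
end [0.663 0.158 0.094] [[1.0, -0.031, -0.0], [-0.031, -1.0, 0.0], [-0.0, -0.0, -1.0]]
```

Call:
{"api": "jog_arm", "payload": {
  "dr": [
    [0.001,0,0],
    [0,0,0],
    [0,0,0],
    [0,0,0],
    [0,0,0],
    [0,0,0],
    [0,0,0],
    [0,0,0],
    [0,0,0],
    [0,0,0]
  ],
  "slide": [
    [0.006,-0.017,0.004],
    [0.006,-0.017,0.004],
    [0.006,-0.017,0.004],
    [0.002,0,0.03],
    [0,0,0.03],
    [0,0,0.025],
    [0,0,0.015],
    [0,0,0.005],
    [0,0,0],
    [0,0,0]
  ],
  "gripper": [1,1,1,1,1,1,1,1,1,1]
}}

```text
time_s: 3.15
position: [0.6659, 0.1555, 0.0957]
tool_rot: [[0.999, -0.036, 0.002], [-0.036, -0.999, 0.0], [0.002, -0.0, -1.0]]
ft_force: [0.2, 0.0, 0.3]
grip_width: 0.0854
```

```bash
python3 - <<'E'
from h import *
from rig import observe,viewer
s=observe();print(s['position'],s['ft_force'])
d=viewer.get_image('wrist');cv2.imwrite('pics/w1.png',d['pixels'])
E
```

```text
[0.66594604 0.15553537 0.09573134] [0.21979338 0.00974921 0.30593594]
```

View pics/w1.png

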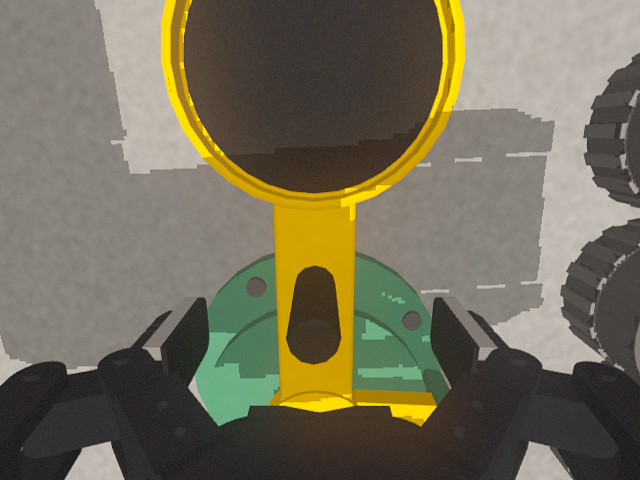

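The peg is centred between the jaws, at about column 315 and row 330, with the tray ahead of it. I'll trim by 2–3 mm and close.

Call:
{"api": "jog_arm", "payload": {
  "dr": [
    [0,0,0],
    [0,0,0],
    [0,0,0],
    [0,0,0],
    [0,0,0],
    [0,0,0],
    [0,0,0],
    [0,0,0],
    [0,0,0],
    [0,0,0]
  ],
  "slide": [
    [-0.003,-0.0025,0],
    [0,0,0],
    [0,0,0],
    [0,0,0],
    [0,0,0],
    [0,0,0],
    [0,0,0],
    [0,0,0],
    [0,0,0],
    [0,0,0]
  ],
  "gripper": [1,-1,-1,-1,-1,-1,-1,-1,-1,-1],
  "force": 30
}}

```text
time_s: 4.2
position: [0.6625, 0.1584, 0.095]
tool_rot: [[0.999, -0.035, 0.001], [-0.035, -0.999, 0.0], [0.001, -0.0, -1.0]]
ft_force: [0.5, 0.9, 1.9]
grip_width: 0.0171
```

```bash
python3 - <<'E'
from h import *
from rig import observe
s=observe();p,R=np.array(s['position']),np.array(s['tool_rot']);print(s['time_s'],p,R.round(3).tolist(),s['q'],s['ft_force'],s['grip_width'])
c=np.array([.6605,.0737]);v=p[:2]-c;r=np.hypot(*v);a0=np.degrees(np.arctan2(v[1],v[0]));print(r,a0)
n=20;a=np.linspace(a0,172.5,n+1)[1:]
y0=np.degrees(np.arctan2(R[1,0],R[0,0]))
plan(p,R,[[c[0]+.085*np.cos(np.radians(t)),c[1]+.085*np.sin(np.radians(t)),p[2]] for t in a],[y0+t-a0 for t in a])
E
```

```text
4.2 [0.66250895 0.15837721 0.09503373] [[0.999, -0.035, 0.001], [-0.035, -0.999, 0.0], [0.001, -0.0, -1.0]] [ 3.51203030e+00  4.17766947e+01  6.30075449e+01 -1.02861733e-03
  7.51617977e+01  5.51977322e+00] [0.540094   0.92183147 1.88257603] 0.017126558048781774
0.08470103822749868 88.64092438369023
dr [[-0.0, -0.001, -0.073], [-0.0, 0.0, -0.073], [-0.0, 0.0, -0.074], [-0.0, 0.0, -0.073], [-0.0, 0.0, -0.073], [-0.0, 0.0, -0.073], [-0.0, 0.0, -0.073], [-0.0, 0.0, -0.073], [-0.0, 0.0, -0.074], [-0.0, 0.0, -0.073], [-0.0, 0.0, -0.073], [-0.0, 0.0, -0.073], [-0.0, 0.0, -0.073], [-0.0, 0.0, -0.074], [-0.0, -0.0, -0.073], [-0.0, -0.0, -0.073], [-0.0, -0.0, -0.073], [-0.0, -0.0, -0.073], [-0.0, -0.0, -0.073], [-0.0, -0.0, -0.074]]
slide [[-0.0062, -0.0, -0.0], [-0.0062, 0.0003, -0.0], [-0.0062, 0.0003, -0.0], [-0.0062, 0.0003, -0.0], [-0.0063, 0.0003, -0.0], [-0.0062, 0.0003, -0.0], [-0.0062, 0.0003, -0.0], [-0.0062, 0.0003, -0.0], [-0.0062, 0.0003, -0.0], [-0.0062, 0.0003, -0.0], [-0.0062, 0.0003, -0.0], [-0.0062, 0.0003, -0.0], [-0.0062, 0.0003, -0.0], [-0.0063, 0.0003, -0.0], [-0.0062, 0.0003, -0.0], [-0.0062, 0.0003, -0.0], [-0.0062, 0.0003, -0.0], [-0.0062, 0.0003, -0.0], [-0.0062, 0.0003, -0.0], [-0.0062, 0.0003, -0.0]]
end [0.5763 0.0848 0.095 ] [[0.141, 0.99, -0.0], [0.99, -0.141, 0.0], [0.0, -0.0, -1.0]]
```

Call:
{"api": "jog_arm", "payload": {
  "dr": [
    [0,-0.001,-0.073],
    [0,0,-0.073],
    [0,0,-0.073],
    [0,0,-0.073],
    [0,0,-0.073],
    [0,0,-0.073],
    [0,0,-0.073],
    [0,0,-0.073],
    [0,0,-0.073],
    [0,0,-0.073]
  ],
  "slide": [
    [-0.0062,0,0],
    [-0.0062,0.0003,0],
    [-0.0062,0.0003,0],
    [-0.0062,0.0003,0],
    [-0.0062,0.0003,0],
    [-0.0062,0.0003,0],
    [-0.0062,0.0003,0],
    [-0.0062,0.0003,0],
    [-0.0062,0.0003,0],
    [-0.0062,0.0003,0]
  ],
  "gripper": [-1,-1,-1,-1,-1,-1,-1,-1,-1,-1]
}}

```text
time_s: 5.2
position: [0.6061, 0.1376, 0.0951]
tool_rot: [[0.766, 0.643, 0.002], [0.643, -0.766, -0.001], [0.001, 0.002, -1.0]]
ft_force: [6.2, -3.5, -0.4]
grip_width: 0.0173
```

```bash
python3 - <<'E'
from h import *
from rig import observe
s=observe();p,R=np.array(s['position']),np.array(s['tool_rot']);print(s['time_s'],p,R.round(3).tolist(),s['q'],s['ft_force'],s['grip_width'])
c=np.array([.6605,.0737]);v=p[:2]-c;r=np.hypot(*v);a0=np.degrees(np.arctan2(v[1],v[0]));print(r,a0,np.degrees(np.arctan2(R[1,0],R[0,0])))
E
```

```text
5.2 [0.60608402 0.1375683  0.09507377] [[0.766, 0.643, 0.002], [0.643, -0.766, -0.001], [0.001, 0.002, -1.0]] [ 1.91291448e+00  3.63724309e+01  7.44531740e+01 -5.96665090e-02
  6.90444691e+01 -3.80467134e+01] [ 6.23646144 -3.45251033 -0.39582951] 0.01726053608169781
0.08390625236315949 130.43109447933497 39.9809775678743
```

Call:
{"api": "jog_arm", "payload": {
  "dr": [
    [0,0,-0.073],
    [0,0,-0.073],
    [0,0,-0.073],
    [0,0,-0.073],
    [0,0,-0.073],
    [0,0,-0.073],
    [0,0,-0.073],
    [0,0,-0.073],
    [0,0,-0.073],
    [0,0,-0.063]
  ],
  "slide": [
    [-0.0062,0.0003,0],
    [-0.0062,0.0003,0],
    [-0.0062,0.0003,0],
    [-0.0062,0.0003,0],
    [-0.0062,0.0003,0],
    [-0.0062,0.0003,0],
    [-0.0062,0.0003,0],
    [-0.0062,0.0003,0],
    [-0.0062,0.0003,0],
    [-0.0055,0.0003,0]
  ],
  "gripper": [-1,-1,-1,-1,-1,-1,-1,-1,-1,-1]
}}

```text
time_s: 6.2
position: [0.5784, 0.0858, 0.0951]
tool_rot: [[0.153, 0.988, 0.005], [0.988, -0.153, 0.001], [0.002, 0.005, -1.0]]
ft_force: [17.2, 34.4, -5.3]
grip_width: 0.0171
```

```bash
python3 - <<'E'
from h import *
from rig import observe,viewer
s=observe();p,R=np.array(s['position']),np.array(s['tool_rot']);print(s['time_s'],p,R.round(3).tolist(),s['q'],s['ft_force'],s['wrist_torque'],s['grip_width'])
c=np.array([.6605,.0737]);v=p[:2]-c;r=np.hypot(*v);a0=np.degrees(np.arctan2(v[1],v[0]));print(r,a0,np.degrees(np.arctan2(R[1,0],R[0,0])))
d=viewer.get_image('scene');np.savez('scene2.npz',**d);cv2.imwrite('pics/s2.png',cv2.resize(d['pixels'][200:360,230:430],None,fx=3.7,fy=3.7,interpolation=cv2.INTER_CUBIC))
E
```

```text
6.2 [0.57842783 0.08579571 0.09510008] [[0.153, 0.988, 0.005], [0.988, -0.153, 0.001], [0.002, 0.005, -1.0]] [ -3.19690424  33.18358767  81.07098221   0.10724699  65.4543412
 -84.44040097] [17.23358858 34.41992927 -5.26233609] [ 5.37855344 -2.36217499 -0.1704856 ] 0.017069351340844908
0.08295871290146163 171.6161583360094 81.19949910647273
```

View pics/s2.png

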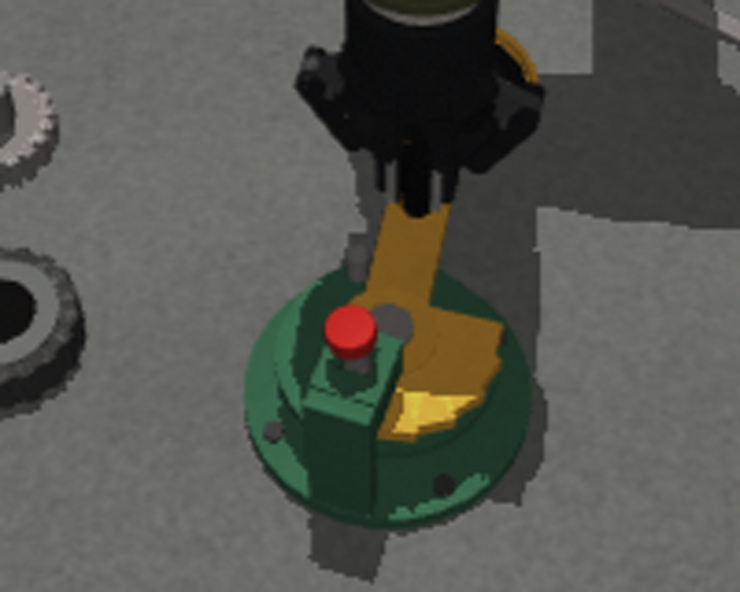

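```bash
cat > pin.py <<'E'
from h import *
def pin(d):
    hsv=cv2.cvtColor(d['pixels'],cv2.COLOR_BGR2HSV);m=cv2.inRange(hsv,(0,180,60),(6,255,255))
    for c in cv2.findContours(m,cv2.RETR_EXTERNAL,cv2.CHAIN_APPROX_NONE)[0]:
        x,y,w,h=cv2.boundingRect(c)
        if cv2.contourArea(c)>60 and 290<x<350:
            u=[x+w/2,y+h/2];print('red',u,w,h)
            for z in(.148,.138,.128):
                print(z,ray(d,u,z).round(4))
E
python3 - <<'E'
from pin import *
for n in('scene0','scene2'): pin(dict(np.load(n+'.npz')))
E
```

```text
red [327.0, 288.5] 14 15
0.148 [0.7073 0.0631 0.148 ]
0.138 [0.7012 0.0625 0.138 ]
0.128 [0.695  0.0619 0.128 ]
red [325.0, 290.0] 14 14
0.148 [0.7107 0.0598 0.148 ]
0.138 [0.7046 0.0592 0.138 ]
0.128 [0.6985 0.0585 0.128 ]
```

Call:
{"api": "jog_arm", "payload": {
  "dr": [
    [0,0,0],
    [0,0,0],
    [0,0,0],
    [0,0,0],
    [0,0,0],
    [0,0,0],
    [0,0,0],
    [0,0,0],
    [0,0,0],
    [0,0,0]
  ],
  "slide": [
    [0.0005,0.001,0],
    [0,0,0],
    [0,0,0],
    [0,0,0],
    [0,0,0],
    [0,0,0],
    [0,0,0],
    [0,0,0],
    [0,0,0],
    [0,0,0]
  ],
  "gripper": [-1,-1,-1,-1,-1,-1,-1,-1,-1,-1]
}}

```text
time_s: 7.25
position: [0.5785, 0.0861, 0.0951]
tool_rot: [[0.155, 0.988, 0.002], [0.988, -0.155, 0.0], [0.001, 0.002, -1.0]]
ft_force: [7.1, 1.2, -0.5]
grip_width: 0.017
```

```bash
python3 - <<'E'
from pin import *
from rig import observe,viewer
s=observe();p=s['position'];print(p,s['ft_force'])
c=np.array([.6605,.0737]);v=p[:2]-c;print(np.hypot(*v),np.degrees(np.arctan2(v[1],v[0])))
d=viewer.get_image('scene');pin(d)
cv2.imwrite('pics/s3.png',cv2.resize(d['pixels'][200:360,230:430],None,fx=3.7,fy=3.7,interpolation=cv2.INTER_CUBIC))
E
```

```text
[0.57845663 0.08609745 0.09507085] [ 7.1463543   1.22701834 -0.47518771]
0.08297476626069858 171.407132366875
red [327.0, 294.5] 14 15
0.148 [0.7198 0.0641 0.148 ]
0.138 [0.7138 0.0635 0.138 ]
0.128 [0.7078 0.0629 0.128 ]
```

View pics/s3.png

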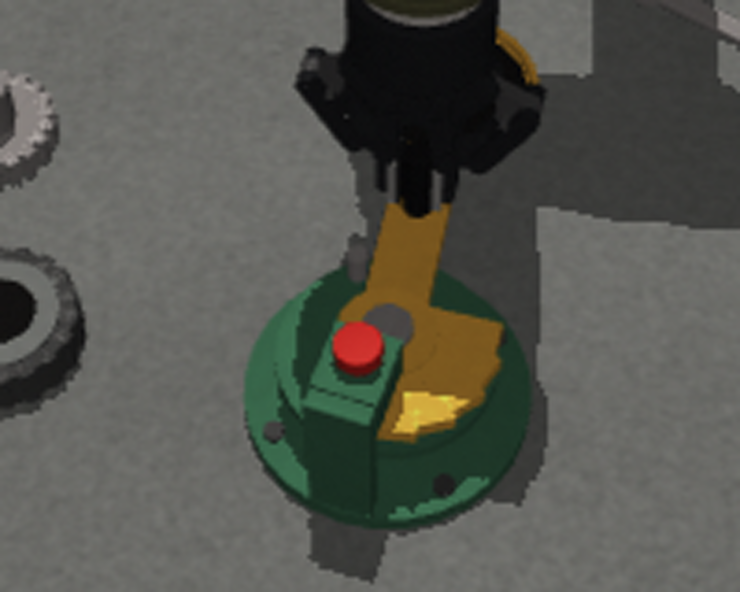

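The pin head is now at about (327, 294). That is exactly 20 mm lower than at the start, so the arm is locked. Now I'll release the peg and rise.

Call:
{"api": "jog_arm", "payload": {
  "dr": [
    [0,0,0],
    [0,0,0],
    [0,0,0],
    [0,0,0],
    [0,0,0],
    [0,0,0],
    [0,0,0],
    [0,0,0],
    [0,0,0],
    [0,0,0]
  ],
  "slide": [
    [0,0,0],
    [0,0,0],
    [0,0,0],
    [0,0,0],
    [0,0,-0.015],
    [0,0,-0.03],
    [0,0,-0.03],
    [0,0,-0.03],
    [0,0,0],
    [0,0,0]
  ],
  "gripper": [1,1,1,1,1,1,1,1,1,1]
}}

```text
time_s: 8.3
position: [0.5772, 0.086, 0.1999]
tool_rot: [[0.155, 0.988, -0.0], [0.988, -0.155, -0.0], [-0.0, -0.0, -1.0]]
ft_force: [-1.2, 0.8, -0.2]
grip_width: 0.0856
```

```bash
python3 - <<'E'
from pin import *
from rig import observe,viewer
s=observe();p,R=np.array(s['position']),np.array(s['tool_rot']);print(s['time_s'],p,s['ft_force'],s['grip_width'])
np.savez('scene3.npz',**viewer.get_image('scene'))
G=np.array([.4864,-.1942,.15])
plan(p,R,[p+(G-p)*k for k in np.linspace(0,1,9)[1:]],[81]*8)
E
```

```text
8.3 [0.5771907  0.08604909 0.1999301 ] [-1.20553595  0.75648039 -0.16747129] 0.0855882522281855
dr [[-0.0, 0.0, 0.001], [-0.0, 0.0, 0.0], [-0.0, 0.0, 0.0], [-0.0, 0.0, 0.0], [-0.0, 0.0, 0.0], [-0.0, 0.0, 0.0], [-0.0, 0.0, 0.0], [-0.0, 0.0, 0.0]]
slide [[-0.0364, -0.0058, 0.0062], [-0.0363, -0.0057, 0.0063], [-0.0364, -0.0057, 0.0062], [-0.0364, -0.0058, 0.0063], [-0.0364, -0.0057, 0.0062], [-0.0363, -0.0058, 0.0063], [-0.0364, -0.0057, 0.0062], [-0.0364, -0.0057, 0.0063]]
end [ 0.4864 -0.1942  0.15  ] [[0.156, 0.988, -0.0], [0.988, -0.156, -0.0], [-0.0, -0.0, -1.0]]
```

Call:
{"api": "jog_arm", "payload": {
  "dr": [
    [0,0,0],
    [0,0,0],
    [0,0,0],
    [0,0,0],
    [0,0,0],
    [0,0,0],
    [0,0,0],
    [0,0,0],
    [0,0,0],
    [0,0,0]
  ],
  "slide": [
    [-0.0364,-0.0057,0.006],
    [-0.0364,-0.0057,0.006],
    [-0.0364,-0.0057,0.006],
    [-0.0364,-0.0057,0.006],
    [-0.0364,-0.0057,0.006],
    [-0.0364,-0.0057,0.006],
    [-0.0364,-0.0057,0.007],
    [-0.0364,-0.0057,0.007],
    [0,0,0],
    [0,0,0]
  ],
  "gripper": [1,1,1,1,1,1,1,1,1,1]
}}

```text
time_s: 9.35
position: [0.4864, -0.1947, 0.1488]
tool_rot: [[0.157, 0.988, -0.003], [0.988, -0.157, 0.002], [0.001, -0.003, -1.0]]
ft_force: [1.0, -0.1, -0.5]
grip_width: 0.0851
```

```bash
python3 - <<'E'
from pin import *
from rig import observe,viewer
s=observe();p,R=np.array(s['position']),np.array(s['tool_rot']);print(s['time_s'],p,R.round(3).tolist(),s['ft_force'],s['grip_width'])
d=viewer.get_image('wrist');cv2.imwrite('pics/w4.png',d['pixels']);np.savez('w4.npz',**d)
X=np.array([.4864,-.1942,.052]);u=d['camera_matrix']@(d['R']@X+d['t']);print('expected hub px',u[:2]/u[2])
t=viewer.get_image('top');cv2.imwrite('pics/t4.png',t['pixels']);np.savez('t4.npz',**t)
plan(p,R,[[.4864,-.1942,.034]],[81])
E
```

```text
9.35 [ 0.48644163 -0.1946638   0.14875752] [[0.157, 0.988, -0.003], [0.988, -0.157, 0.002], [0.001, -0.003, -1.0]] [ 0.98556448 -0.11022552 -0.48386274] 0.08507814767798182
expected hub px [322.02922468 243.66250736]
dr [[-0.003, -0.001, -0.0]]
slide [[0.0003, 0.0002, 0.1148]]
end [ 0.4864 -0.1942  0.034 ] [[0.157, 0.988, 0.0], [0.988, -0.157, 0.0], [0.0, -0.0, -1.0]]
```

View pics/w4.png

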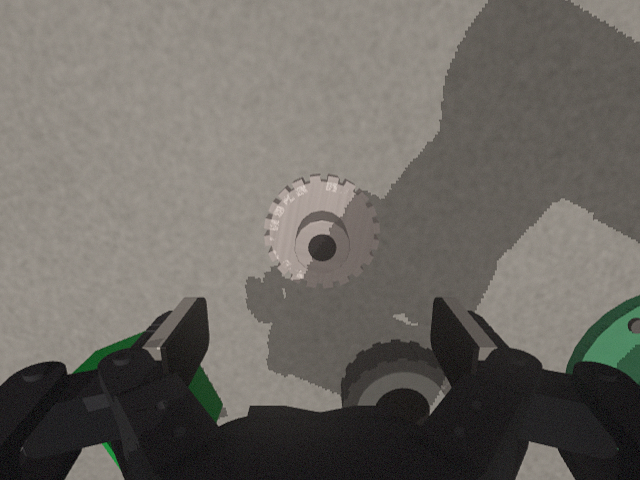

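View pics/t4.png

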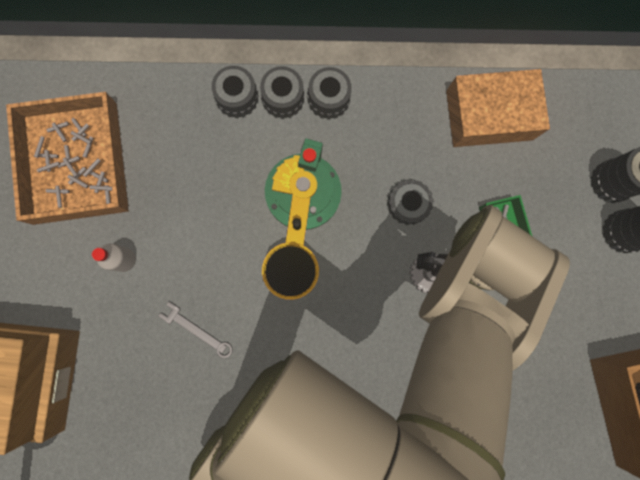

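The hub bore is at (322, 247), against (322, 244) expected, so it agrees to about 1 mm. The top view shows the arm pointing at the robot. Descending.

Call:
{"api": "jog_arm", "payload": {
  "dr": [
    [-0.003,-0.001,0],
    [0,0,0],
    [0,0,0],
    [0,0,0],
    [0,0,0],
    [0,0,0],
    [0,0,0],
    [0,0,0],
    [0,0,0],
    [0,0,0]
  ],
  "slide": [
    [0.0003,0,0.02],
    [0,0,0.025],
    [0,0,0.025],
    [0,0,0.02],
    [0,0,0.015],
    [0,0,0.008],
    [0,0,0],
    [0,0,0],
    [0,0,0],
    [0,0,0]
  ],
  "gripper": [1,1,1,1,1,1,1,1,1,1]
}}

```text
time_s: 10.45
position: [0.4876, -0.1945, 0.0376]
tool_rot: [[0.155, 0.988, 0.003], [0.988, -0.155, -0.002], [-0.002, 0.003, -1.0]]
ft_force: [-0.3, -0.7, 0.7]
grip_width: 0.0851
```

```bash
python3 - <<'E'
from pin import *
from rig import observe,viewer
s=observe();p,R=np.array(s['position']),np.array(s['tool_rot']);print(s['time_s'],p,R.round(3).tolist(),s['ft_force'],s['grip_width'])
T=dict(np.load('t4.npz'));S=dict(np.load('scene3.npz'))
for n,d in(('top',T),('scene',S)):
    hsv=cv2.cvtColor(d['pixels'],cv2.COLOR_BGR2HSV);m=cv2.inRange(hsv,(18,130,60),(32,255,255))
    for c in cv2.findContours(m,cv2.RETR_CCOMP,cv2.CHAIN_APPROX_NONE)[0]:
        if cv2.contourArea(c)>800: 
            e=cv2.fitEllipse(c);print(n,cv2.contourArea(c),np.round(e[0],1),np.round(e[1],1),ray(d,e[0],.07).round(4))
E
```

```text
10.45 [ 0.48760729 -0.19447441  0.03760579] [[0.155, 0.988, 0.003], [0.988, -0.155, -0.002], [-0.002, 0.003, -1.0]] [-0.2851177  -0.72879027  0.74960772] 0.0851334719535714
top 4489.5 [290.9 235.9] [ 54.6 146.5] [0.5566 0.0964 0.07  ]
top 1967.0 [290.  270.9] [49.7 50.5] [0.4873 0.0976 0.07  ]
scene 1635.5 [348.4 254.6] [ 47.2 114.5] [0.5723 0.0972 0.07  ]
```

Call:
{"api": "jog_arm", "payload": {
  "dr": [
    [-0.003,0.002,0],
    [0,0,0],
    [0,0,0],
    [0,0,0],
    [0,0,0],
    [0,0,0],
    [0,0,0],
    [0,0,0],
    [0,0,0],
    [0,0,0]
  ],
  "slide": [
    [0,-0.001,0.002],
    [0,0,0],
    [0,0,0],
    [0,0,0],
    [0,0,0],
    [0,0,0],
    [0,0,0],
    [0,0,0],
    [0,0,0],
    [0,0,0]
  ],
  "gripper": [1,-1,-1,-1,-1,-1,-1,-1,-1,-1],
  "force": 60
}}

```text
time_s: 11.45
position: [0.4864, -0.1941, 0.0353]
tool_rot: [[0.155, 0.988, 0.006], [0.988, -0.155, 0.0], [0.001, 0.006, -1.0]]
ft_force: [-1.1, 2.0, 5.5]
grip_width: 0.0344
```

```bash
python3 - <<'E'
from h import *
from rig import observe
s=observe();p,R=np.array(s['position']),np.array(s['tool_rot']);print(s['time_s'],p,R.round(4).tolist(),s['ft_force'],s['grip_width'])
E
```

```text
11.45 [ 0.48641981 -0.19406796  0.03531359] [[0.1552, 0.9879, 0.0057], [0.9879, -0.1552, 0.0002], [0.0011, 0.0056, -1.0]] [-1.05299103  2.00692864  5.46277107] 0.034392619698388784
```

Call:
{"api": "jog_arm", "payload": {
  "dr": [
    [0,0,0],
    [0,0,0],
    [0,0,0],
    [0,0,0],
    [0,0,0],
    [0,0,0],
    [0,0,0],
    [0,0,0],
    [0,0,0],
    [0,0,0]
  ],
  "slide": [
    [0,0,-0.005],
    [0,0,-0.015],
    [0,0,-0.02],
    [0,0,-0.025],
    [0,0,-0.025],
    [0,0,-0.025],
    [0,0,-0.02],
    [0,0,-0.01],
    [0,0,0],
    [0,0,0]
  ],
  "gripper": [-1,-1,-1,-1,-1,-1,-1,-1,-1,-1]
}}

```text
time_s: 12.45
position: [0.485, -0.194, 0.1788]
tool_rot: [[0.155, 0.988, 0.004], [0.988, -0.155, 0.001], [0.002, 0.003, -1.0]]
ft_force: [-0.1, 0.7, -6.5]
grip_width: 0.0342
```

```bash
python3 - <<'E'
from h import *
from rig import observe,viewer
s=observe();p,R=np.array(s['position']),np.array(s['tool_rot']);print(s['time_s'],p,R.round(4).tolist(),s['ft_force'],s['grip_width'])
d=viewer.get_image('wrist');cv2.imwrite('pics/w5.png',d['pixels'])
G=np.array([.4873,.098,.18])
plan(p,R,[p+(G-p)*k for k in np.linspace(0,1,9)[1:]],[81]*8)
E
```

```text
12.45 [ 0.48503955 -0.19395576  0.17878143] [[0.1552, 0.9879, 0.0035], [0.9879, -0.1552, 0.0013], [0.0018, 0.0033, -1.0]] [-0.14930157  0.6501226  -6.54248391] 0.034249512709050495
dr [[0.003, -0.002, 0.001], [0.0, 0.0, 0.0], [0.0, 0.0, 0.0], [0.0, 0.0, 0.0], [0.0, 0.0, 0.0], [0.0, 0.0, 0.0], [0.0, 0.0, 0.0], [0.0, 0.0, 0.0]]
slide [[0.0361, -0.0054, -0.0001], [0.0361, -0.0054, -0.0002], [0.0361, -0.0054, -0.0001], [0.0361, -0.0054, -0.0002], [0.0361, -0.0055, -0.0002], [0.0361, -0.0054, -0.0001], [0.036, -0.0054, -0.0002], [0.0361, -0.0054, -0.0001]]
end [0.4873 0.098  0.18  ] [[0.156, 0.988, 0.0], [0.988, -0.156, -0.0], [-0.0, 0.0, -1.0]]
```

View pics/w5.png

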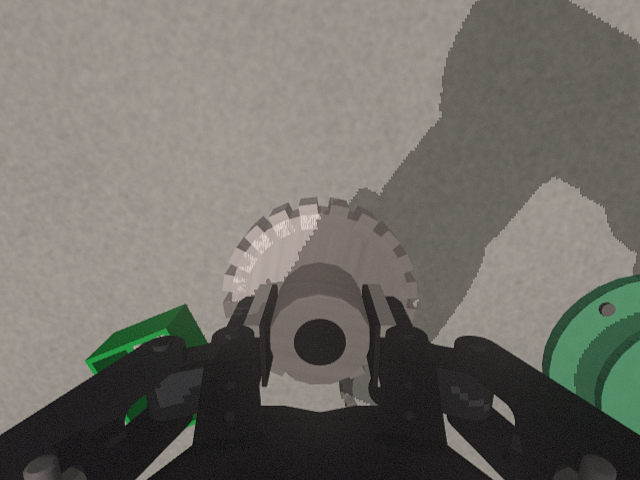

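The gear is lifted and level, with the hub held between the pads at (320, 340). Traversing to the tray.

Call:
{"api": "jog_arm", "payload": {
  "dr": [
    [0.003,-0.002,0.001],
    [0,0,0],
    [0,0,0],
    [0,0,0],
    [0,0,0],
    [0,0,0],
    [0,0,0],
    [0,0,0],
    [0,0,0],
    [0,0,0]
  ],
  "slide": [
    [0.025,-0.0054,0],
    [0.036,-0.0054,0],
    [0.036,-0.0054,0],
    [0.036,-0.0054,0],
    [0.036,-0.0054,0],
    [0.036,-0.0054,0],
    [0.036,-0.0054,0],
    [0.03,-0.0054,0],
    [0.0176,0,0],
    [0,0,0]
  ],
  "gripper": [-1,-1,-1,-1,-1,-1,-1,-1,-1,-1]
}}

```text
time_s: 13.5
position: [0.4874, 0.0995, 0.1784]
tool_rot: [[0.153, 0.988, 0.0], [0.988, -0.153, -0.001], [-0.001, 0.0, -1.0]]
ft_force: [0.2, -0.8, -6.1]
grip_width: 0.0347
```

```bash
python3 - <<'E'
from pin import *
from rig import observe,viewer
s=observe();p,R=np.array(s['position']),np.array(s['tool_rot']);print(s['time_s'],p,R.round(4).tolist(),s['ft_force'],s['grip_width'])
d=viewer.get_image('scene');cv2.imwrite('pics/s6.png',cv2.resize(d['pixels'][150:330,230:450],None,fx=3.3,fy=3.3,interpolation=cv2.INTER_CUBIC));pin(d)
d=viewer.get_image('wrist');cv2.imwrite('pics/w6.png',d['pixels'])
plan(p,R,[[.4873,.098,.11]],[81.5])
E
```

```text
13.5 [0.48742514 0.09949184 0.17841228] [[0.1533, 0.9882, 0.0], [0.9882, -0.1533, -0.0009], [-0.0008, 0.0002, -1.0]] [ 0.21372215 -0.76112669 -6.05626637] 0.034712977936190645
red [327.0, 294.5] 14 15
0.148 [0.7198 0.0641 0.148 ]
0.138 [0.7138 0.0635 0.138 ]
0.128 [0.7078 0.0629 0.128 ]
dr [[0.0, 0.001, -0.006]]
slide [[-0.0014, 0.0001, 0.0684]]
end [0.4873 0.098  0.11  ] [[0.147, 0.989, 0.0], [0.989, -0.147, 0.0], [0.0, 0.0, -1.0]]
```

View pics/s6.png

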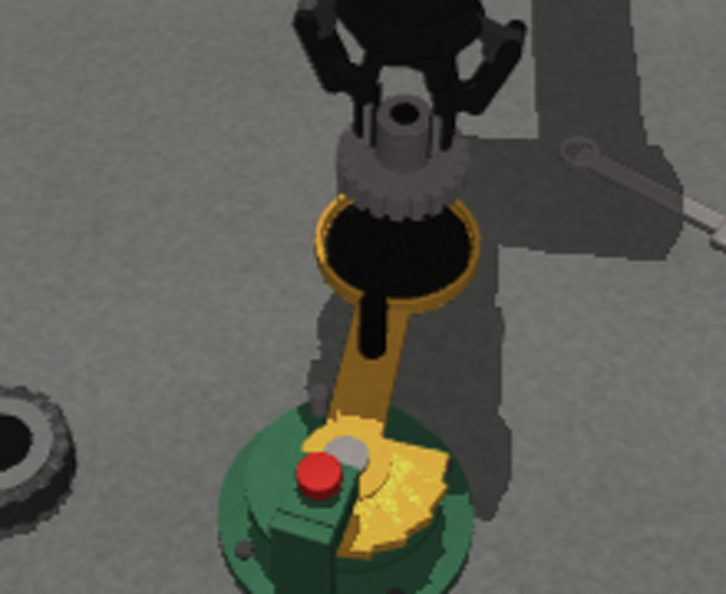

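View pics/w6.png

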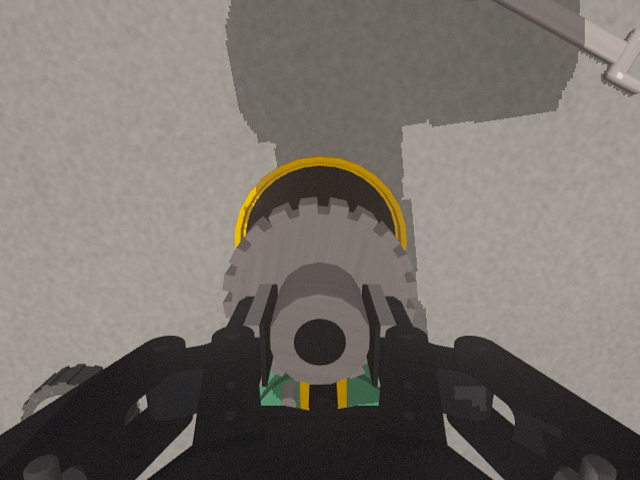

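Call:
{"api": "jog_arm", "payload": {
  "dr": [
    [0,0.001,0],
    [0,0,0],
    [0,0,0],
    [0,0,0],
    [0,0,0],
    [0,0,0],
    [0,0,0],
    [0,0,0],
    [0,0,0],
    [0,0,0]
  ],
  "slide": [
    [-0.0015,0,0.005],
    [0,0,0.01],
    [0,0,0.012],
    [0,0,0.012],
    [0,0,0.01],
    [0,0,0.006],
    [0,0,0.003],
    [0,0,0],
    [0,0,0],
    [0,0,0]
  ],
  "gripper": [-1,-1,-1,-1,-1,-1,-1,-1,-1,-1]
}}

```text
time_s: 14.6
position: [0.4881, 0.0961, 0.122]
tool_rot: [[0.156, 0.988, 0.003], [0.988, -0.156, -0.0], [0.0, 0.003, -1.0]]
ft_force: [-0.3, 0.2, -6.5]
grip_width: 0.0343
```

```bash
python3 - <<'E'
from pin import *
from rig import observe,viewer
s=observe();p,R=np.array(s['position']),np.array(s['tool_rot']);print(s['time_s'],p,R.round(4).tolist(),s['ft_force'],s['grip_width'])
d=viewer.get_image('scene');cv2.imwrite('pics/s7.png',cv2.resize(d['pixels'][170:320,270:430],None,fx=4,fy=4,interpolation=cv2.INTER_CUBIC))
E
```

```text
14.6 [0.48805199 0.09606555 0.12197767] [[0.1561, 0.9877, 0.0032], [0.9877, -0.1561, -0.0005], [0.0, 0.0033, -1.0]] [-0.29634619  0.15106233 -6.49868874] 0.03434623591123304
```

View pics/s7.png

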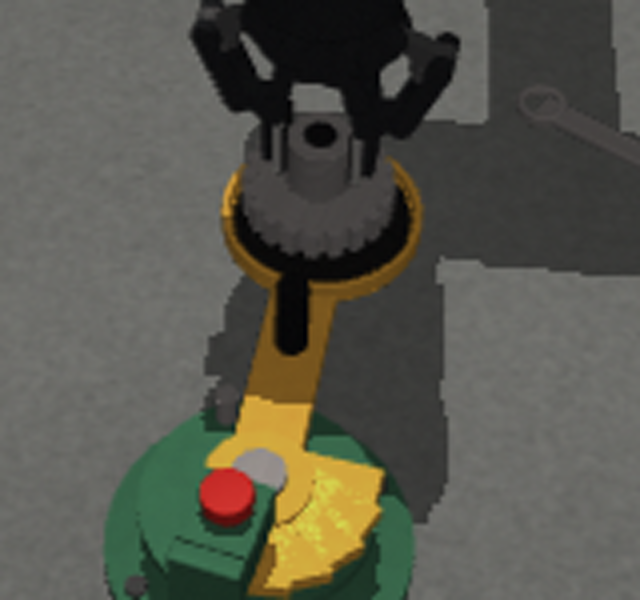

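Call:
{"api": "jog_arm", "payload": {
  "dr": [
    [0.003,0,0],
    [0,0,0],
    [0,0,0],
    [0,0,0],
    [0,0,0],
    [0,0,0],
    [0,0,0],
    [0,0,0],
    [0,0,0],
    [0,0,0]
  ],
  "slide": [
    [0.0015,0,0.002],
    [0,0,0.003],
    [0,0,0.003],
    [0,0,0.003],
    [0,0,0.002],
    [0,0,0.001],
    [0,0,0],
    [0,0,0],
    [0,0,0],
    [0,0,0]
  ],
  "gripper": [-1,-1,-1,-1,-1,-1,-1,-1,-1,-1]
}}

```text
time_s: 15.65
position: [0.4881, 0.0975, 0.1077]
tool_rot: [[0.156, 0.988, -0.0], [0.988, -0.156, 0.0], [-0.0, -0.0, -1.0]]
ft_force: [0.0, -0.1, -5.6]
grip_width: 0.0342
```

Not in contact yet, since the force is still about −6 N. I'll creep down the last 2–3 mm.

Call:
{"api": "jog_arm", "payload": {
  "dr": [
    [0,0,0],
    [0,0,0],
    [0,0,0],
    [0,0,0],
    [0,0,0],
    [0,0,0],
    [0,0,0],
    [0,0,0],
    [0,0,0],
    [0,0,0]
  ],
  "slide": [
    [0,0,0.0005],
    [0,0,0.0005],
    [0,0,0.0005],
    [0,0,0.0005],
    [0,0,0],
    [0,0,0],
    [0,0,0],
    [0,0,0],
    [0,0,0],
    [0,0,0]
  ],
  "gripper": [-1,-1,-1,-1,-1,-1,-1,-1,-1,-1]
}}

```text
time_s: 16.65
position: [0.488, 0.0975, 0.1056]
tool_rot: [[0.156, 0.988, -0.001], [0.988, -0.156, 0.0], [-0.0, -0.001, -1.0]]
ft_force: [-0.6, -0.6, -5.1]
grip_width: 0.0343
```

Call:
{"api": "jog_arm", "payload": {
  "dr": [
    [0,0,0],
    [0,0,0],
    [0,0,0],
    [0,0,0],
    [0,0,0],
    [0,0,0],
    [0,0,0],
    [0,0,0],
    [0,0,0],
    [0,0,0]
  ],
  "slide": [
    [0,0,0.0003],
    [0,0,0.0003],
    [0,0,0.0003],
    [0,0,0],
    [0,0,0],
    [0,0,0],
    [0,0,0],
    [0,0,0],
    [0,0,0],
    [0,0,0]
  ],
  "gripper": [-1,-1,-1,-1,-1,-1,-1,-1,-1,-1]
}}

```text
time_s: 17.65
position: [0.4879, 0.0976, 0.1053]
tool_rot: [[0.156, 0.988, -0.0], [0.988, -0.156, 0.0], [0.0, -0.0, -1.0]]
ft_force: [-4.7, 0.1, 6.0]
grip_width: 0.0342
```

Contact: Fz went from −5 to +6 N. Now I'll open, then rise.

Call:
{"api": "jog_arm", "payload": {
  "dr": [
    [0,0,0],
    [0,0,0],
    [0,0,0],
    [0,0,0],
    [0,0,0],
    [0,0,0],
    [0,0,0],
    [0,0,0],
    [0,0,0],
    [0,0,0]
  ],
  "slide": [
    [0,0,0],
    [0,0,0],
    [0,0,0],
    [0,0,0],
    [0,0,-0.01],
    [0,0,-0.02],
    [0,0,-0.03],
    [0,0,-0.03],
    [0,0,-0.03],
    [0,0,0]
  ],
  "gripper": [1,1,1,1,1,1,1,1,1,1]
}}

```text
time_s: 18.65
position: [0.4895, 0.0975, 0.2291]
tool_rot: [[0.156, 0.988, 0.008], [0.988, -0.156, -0.0], [0.001, 0.008, -1.0]]
ft_force: [-0.3, -0.1, -0.0]
grip_width: 0.0856
```

Call:
{"api": "jog_arm", "payload": {
  "dr": [
    [0,0,0],
    [0,0,0],
    [0,0,0],
    [0,0,0],
    [0,0,0],
    [0,0,0],
    [0,0,0],
    [0,0,0],
    [0,0,0],
    [0,0,0]
  ],
  "slide": [
    [-0.02,0,0],
    [-0.03,0,0],
    [-0.03,0,0],
    [-0.03,0,0],
    [-0.03,0,0],
    [-0.03,0,0],
    [-0.02,0,0],
    [-0.01,0,0],
    [0,0,0],
    [0,0,0]
  ],
  "gripper": [1,1,1,1,1,1,1,1,1,1]
}}

```text
time_s: 19.65
position: [0.4569, -0.0994, 0.2246]
tool_rot: [[0.156, 0.988, -0.001], [0.988, -0.156, 0.0], [0.0, -0.001, -1.0]]
ft_force: [0.1, 0.5, -0.2]
grip_width: 0.0854
```

```bash
python3 - <<'E'
from pin import *
from rig import observe,viewer
s=observe();print(s['time_s'],s['position'],s['ft_force'],s['grip_width'])
d=viewer.get_image('scene');cv2.imwrite('pics/s8.png',cv2.resize(d['pixels'][170:330,230:430],None,fx=3.7,fy=3.7,interpolation=cv2.INTER_CUBIC));pin(d)
d=viewer.get_image('top');cv2.imwrite('pics/t8.png',d['pixels'])
E
```

```text
19.65 [ 0.45688215 -0.09938661  0.22460273] [ 0.07578731  0.48866269 -0.23753034] 0.08540280218587117
red [327.0, 294.5] 14 15
0.148 [0.7198 0.0641 0.148 ]
0.138 [0.7138 0.0635 0.138 ]
0.128 [0.7078 0.0629 0.128 ]
```

View pics/s8.png

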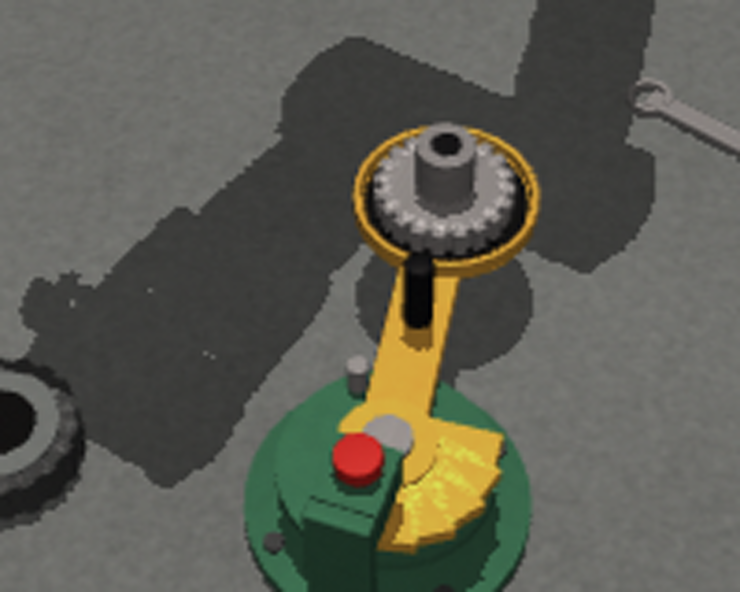

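View pics/t8.png

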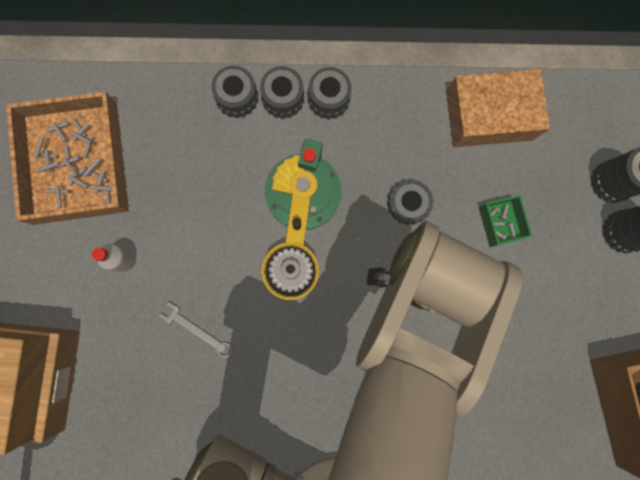

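The gear sits flat and centred in the tray, at (290, 269) in the top view. The pin is still down at (327, 294) in the scene view, and the bystanders are where they started.

```bash
python3 -c "
from rig import env
print(env.close_job())"
```

```text
the job is handed in; nothing more can be done
None
```

The arm is locked at its end stop and the hubbed gear is in the tray, hub up. I handed the job in at about 20 s of the 51 s allowed; no verdict is reported.

- **Arm:** I gripped the handle peg and swung the arm to its stop, measured at about 171.5° against 172° predicted. The first picture there showed the pin not yet fully down. After a one-second hold it had dropped 20 mm, and it measured the same after the gear was placed.
- **Force at the stop:** The wrist force peaked at about 38 N as the arm met the stop. I eased it off straight away, and it stayed well under the 120 N wrist limit.
- **Gear:** I picked it up by the hub and lowered it slowly until the wrist force showed contact (from −5 N to +6 N), then opened the gripper and backed away.
- **Last checks:** The final pictures show the gear flat and centred in the tray. By eye, the dark gear, tub, wrench and bottle had not moved. The gripper was clear of everything and the wrist force was near zero. None of the last checks failed or disagreed.

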